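# Test two coins on the cross-slide tester

### The arm

A 6-joint arm with a two-finger parallel gripper is mounted at the origin on the work surface. World frame = base frame: x ahead of the robot, y to its left, z up, the work surface at z = 0. Lengths are in m, angles in degrees, forces in N, time in s.
With the tool pointing down it reaches from about 0.375 to 0.9 m from the base axis. Payload 3.1 kg.
Tool frame: the origin (TCP) lies at the very end of the fingers, on their centre line; the grasp point (between the pads) lies bot.grip_point_offset behind it (bot.grip_point_offset is the distance from the TCP to the grasp point, in m); z points along the fingers, y is the line along which they close (so a half turn about z gives the same grasp; the last joint's range is limited). The gripper opens to 87 mm and grips with 3 to 60 N. Pads are 19 mm wide; open, the fingers measure 117 mm over their backs; the gripper's body (75 mm by 190 mm) begins 51 mm behind the grasp point.
Start: joints at [-82.535, 30.224, 82.088, -0, 67.689, -10.227], TCP at [0.19, -0.595, 0.223] pointing down, gripper open.
Joint ranges: [-176.69, 176.69], [-43.24, 126.21], [12.49, 139.97], [-82, 262], [0, 151.66], [-163.58, 163.58]. Speed limits (degrees/s): [159.86, 159.86, 180, 180, 180, 180].

### API

Orientations are given as a 3x3 rotation matrix whose columns are the frame's x, y, z axes.
In Python, from rig import bot, viewer, ticket gives the robot as it stands.
- The arm moves only by the tool servo_tool, never from a script. Its argument "targets" is a list of rows, each an object with "offset": the shift along the tool's x, y, z in m, a list of three; "dr": the turn, a rotation vector about the tool's x, y, z in degrees, a list of three. In form: [{"offset": [x, y, z], "dr": [ax, ay, az]}, ...]. A call has 1 to 20 rows; each row is the pose to reach, as a shift and turn from the pose commanded when the call began, along the tool's axes at that moment; what a row does not reach only later rows make up. A row lasts 1/12 s, in which the tool goes at most 41.7 mm and 7.16 degrees, less where a joint would pass 70% of its speed; a pose out of reach is approached as far as the arm can. A call with a gripper value outside its range is refused whole. "gripper" is the gripper command: -1 is fully open, 1 is shut, values between are in proportion, set as the call begins (left out, the last holds). The fingers move at their own pace and stop on an object; the grip force is fixed at half the most. Time passes only in rows, so rows that repeat a pose let the fingers close. It gives the time, the measured TCP pose, the force, the opening and the grip force at its end, in the units of the state.
- bot.read_state(): the state, without advancing time (a new reading comes with each control period).
- viewer.capture(name): name is "scene" or "top"; returns a dict with "color" (480x640x3 uint8, red, green, blue), "camera_matrix" (3x3 intrinsics, pixels), "k1" (the pictures are not rectified: a ray, as slopes to the right and down, at radius r is drawn at 1 + k1 r^2 times it, then the intrinsics apply), "R" (3x3) and "t" (3): a world point X has camera coordinates R X + t. Camera axes: x right, y down, z forward; pixel columns grow to the right and rows downward; lengths in m; the calibration is good to about 2 mm. A picture is of the moment at which its call begins. There is no depth.
- ticket.hand_in(): hands the job in; it is judged then, once.
The state is a dict: "time_s": time; "joint_positions": joint angles; "qvel": joint speeds; "tau": joint torques, N m; "position": TCP position; "tcp_rot": TCP orientation; "force": force on the tool from outside, world axes, zero at the start; "moment": the same for the moment, N m; "opening": opening from 0.0 (shut) to 1.0 (fully open); "grasp_force": force on a finger pad.
Only numpy, scipy, OpenCV 4.12 (cv2) and the standard library are available. Lean on these libraries where they do the work, as an engineer would, in place of code of your own. Each camera call takes 0.05 s, during which the arm holds its last target. There are 200 camera calls.

### The job

The coin tray rides on a cross slide in front of a test probe on a stand. By its upright handle, slide the tray until the middle of the largest coin is under the probe, press the probe's cap down gently until the tip is pressing on the coin, keep it there for a second and let it spring back; then test the smallest coin the same way. Finally pull the tray back towards the robot as far as it goes, probe up and all four coins lying in their compartments; do not probe the other two coins or push the other things on the table about.

Things in the scene. Friction and masses are not known exactly. Their poses are not given: they have to be found in the camera images.
- stage: Aluminium base plate of the cross slide, 270 x 150 x 10 mm, fixed to the table, origin on the table below its middle (5 mm nearer the robot than the centre of the plate). Its x axis points away from the robot along the first slide, its y axis along the second.
- saddle (a joint): First slide of the tray, 0 (pulled towards the robot, at its stop; it starts there) to 0.145 m, growing along the stage's +x. Stays where it is left; 2.5 N friction.
- tray (a joint): Second slide of the tray, -0.055 to 0.055 m (starts at 0) along the stage's +y, riding on the first. Stays where it is left; 2.5 N friction.
- tray_mid (a point): Centre of the inner floor of the dark blue coin tray, 30 mm above the table; axes as the stage's. The tray is 109 mm square outside with 3 mm walls and a cross of dividers, top edge 43 mm above the table, giving four 50 mm square compartments whose centres lie 26.5 mm either way from this point.
- handle (a point): Grip point on the tray's handle: a bare upright steel post, 20 mm diameter, standing on a tongue 110 mm from the tray's middle on the robot's side. The post rises from a 28 mm collar (top 38 mm above the table) to 110 mm above the table; this point is on its axis, 95 mm above the table. It moves with the tray.
- coin_largest: Largest coin, silver, 42 mm diameter, loose in one of the compartments (any of the four). Origin at the centre of its underside. Coins are 3 to 9 mm thick, not all alike.
- coin_second: Silver coin, 34 mm diameter, loose in a compartment; not to be tested. Origin at the centre of its underside.
- coin_third: Silver coin, 29 mm diameter, loose in a compartment; not to be tested. Origin at the centre of its underside.
- coin_smallest: Smallest coin, silver, 23 mm diameter, loose in one of the compartments (any of the four). Origin at the centre of its underside.
- probe: The probe: an upright 12 mm steel rod with a flat round black cap on top, sliding down up to 34 mm through the grey arm of the stand. Its origin lies on its axis, at table height when it is up. A light spring returns it (it takes about 1.5 N to start and 3 N at full stroke).
- probe_tip (a point): Lower end of the thin brass tip under the probe, 6 mm diameter, 60 mm above the table when up; goes down with the probe. The tip itself is sprung, 2 N per mm over 5 mm, and then goes hard. A good test presses the coin with 1.5 to 12 N.
- probe_cap (a point): Centre of the top face of the probe's black cap, 34 mm diameter, 178 mm above the table when up; straight above the tip. The stand's grey arm (top 132 mm above the table) and its column lie on the side away from the robot.
- coin_tube: White tube with an orange cap, 32 mm diameter, 90 mm high, a bystander standing beside the slide.
- loupe: Folding loupe, 44 mm lens with a 50 mm black grip, 15 mm high, a bystander beside the slide.
- capsule_box: Small black capsule box, 70 x 50 x 30 mm, a bystander beside the slide.
- caliper: Caliper, 150 mm long, a bystander lying on the left.
- coin_roll: Paper roll of coins, 60 mm long, 28 mm diameter, on a bit of card, a bystander on the right.
- medal_case: Flat dark green medal case, 90 x 90 x 22 mm, a bystander on the right.
Things that resemble listed ones, but are neither listed nor needed, are in the scene too. What is shaped like the coin_largest but orange, purple or red is not meant.

How it is judged:
By the outcome, as a careful person would: the job done as asked, in the order asked, and still so for the second after the job is handed in, with the robot touching nothing.
It also fails if it takes over 69 s, if anything falls off the work surface, if the arm or the gripper's body presses on something with over 40 N, if the wrist force passes 120 N, or if a joint passes its speed limit or range.

## Working session

There is one attempt and no reset: what is moved stays moved. The work goes in short steps, Python scripts to look and compute and a tool call to move; the robot and the scene stay as the last step left them, time stands still between calls to the robot, and variables do not carry over. Pictures are saved under pics/ and viewed, at most 10 in all, crops included, and the job is handed in when it is done.

Besides the shell and the picture viewer there is one more tool, called after "Call:" in YAML: its name, and indented under it one key for each argument. servo_tool: Moves the arm, as the interface text tells. Its arguments: {"type":"object","properties":{"targets":{"type":"array"},"gripper":{"type":"number"}},"required":["targets"]}

```bash
mkdir -p pics; ls; cat > h.py <<'E'
import numpy as np, cv2
from rig import bot, viewer, ticket
def cap(n):
    return viewer.capture(n)
def save(c,f,box=None,s=1):
    im=c["color"][...,::-1]
    if box: im=im[box[1]:box[3],box[0]:box[2]]
    cv2.imwrite("pics/"+f,cv2.resize(im,None,fx=s,fy=s,interpolation=cv2.INTER_CUBIC))
def dist(c): return np.array([c["k1"],0,0,0,0.])
def ray(c,u,v):
    K=np.array(c["camera_matrix"]); R=np.array(c["R"]);t=np.array(c["t"])
    x,y=cv2.undistortPoints(np.array([[[u,v]]],float),K,dist(c))[0,0]
    return -R.T@t, R.T@np.array([x,y,1.])
def onplane(c,u,v,z):
    o,d=ray(c,u,v); return o+d*(z-o[2])/d[2]
def proj(c,X):
    R=np.array(c["R"]);t=np.array(c["t"])
    return cv2.projectPoints(np.array(X,float).reshape(-1,1,3),cv2.Rodrigues(R)[0],t,np.array(c["camera_matrix"]),dist(c))[0][:,0]
E
python3 - <<'E'
from h import *
for n in("scene","top"):
    c=cap(n); save(c,n+"0.png"); print(n,-np.array(c["R"]).T@c["t"],c["k1"],c["camera_matrix"])
s=bot.read_state(); print(s); print(bot.grip_point_offset)
E
```

```text
pics
scene [0.96701957 0.45449303 1.01744251] 0.019587211682118154 [[503.29701369   0.         317.7497727 ]
 [  0.         503.29701369 231.82221863]
 [  0.           0.           1.        ]]
top [ 0.40893975 -0.01317948  1.43662008] -0.047859472630167835 [[624.50078065   0.         325.68050705]
 [  0.         624.50078065 241.42458328]
 [  0.           0.           1.        ]]
{'time_s': 0.1, 'joint_positions': array([-8.25355535e+01,  3.02741746e+01,  8.21475968e+01,  1.12733429e-03,
        6.76890267e+01, -1.02289040e+01]), 'qvel': array([-0.08237074, -0.09767514, -0.21812017,  0.0208184 , -0.05890762,
       -0.01631665]), 'tau': array([-7.40169417e-04, -4.40986311e+01, -1.77150500e+01,  6.34735124e-02,
        5.33968024e-02, -4.56147870e-05]), 'position': array([ 0.1898835 , -0.59478285,  0.22167178]), 'tcp_rot': array([[ 9.52699077e-01,  3.03915143e-01, -2.33172025e-04],
       [ 3.03915017e-01, -9.52697211e-01,  1.91976704e-03],
       [ 3.61303936e-04, -1.89982477e-03, -9.99998130e-01]]), 'force': array([-0.1420572 , -0.17916571, -0.1781346 ]), 'moment': array([-0.02981348, -0.00618632, -0.0150984 ]), 'grasp_force': 0.0, 'opening': 1.001218751774095}
0.0187
```

View pics/scene0.png

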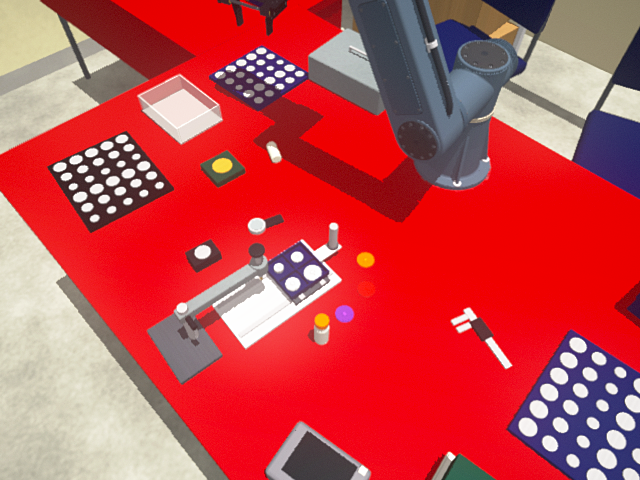

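View pics/top0.png

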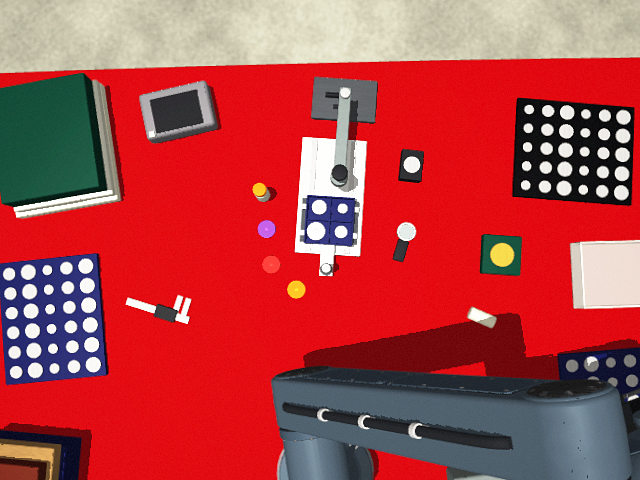

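The top view shows the blue tray on the slide at about (330,220), with coins at about (319,207), (342,208), (316,231) and (341,232). The handle is at (326,268) and the probe cap at (339,173). Lookalikes are the orange (296,289), red (271,264) and purple (266,229) discs, the coin boards at (50,320) and (573,150), and the capsule box's white disc (411,164). The coins I want are the silver ones inside the tray.

```bash
python3 - <<'E'
from h import *
c=cap("top"); save(c,"crop1.png",(280,60,400,290),2.6)
im=c["color"].astype(int)
def P(u,v,z): return onplane(c,u,v,z).round(4)
# plate outline: white mask
sub=np.zeros(im.shape[:2],np.uint8); sub[130:262,285:375]=1
notred=((im[...,1]>60)|(im[...,2]>60)).astype(np.uint8)*sub
# coins
blue=((im[...,2]>im[...,0]+30)).astype(np.uint8)*sub
ys,xs=np.nonzero(blue); print("blue bbox",xs.min(),xs.max(),ys.min(),ys.max())
hull=cv2.convexHull(np.c_[xs,ys].astype(np.int32)); r=cv2.minAreaRect(hull); print("tray rect",r)
m=np.zeros_like(sub); cv2.fillPoly(m,[cv2.convexHull(hull)],1)
w=((im.min(2)>130)).astype(np.uint8)*m
n,l,st,ce=cv2.connectedComponentsWithStats(w)
for i in range(1,n):
    if st[i,4]>30:
        p=P(*ce[i],.036); d=2*np.sqrt(st[i,4]/np.pi); print("coin",ce[i].round(1),st[i],p,"diam mm",round(d/624.5*1.4*1000,1))
for q in cv2.boxPoints(r): print("tray corner",P(*q,.043))
print("traymid",P(*r[0],.043))
E
```

```text
blue bbox 303 354 195 245
tray rect ((328.7568359375, 219.89105224609375), (49.02933883666992, 48.218414306640625), 3.5763344764709473)
coin [318.9 206.7] [312 200  15  15 179] [ 0.5992 -0.0024  0.036 ] diam mm 33.8
coin [342.3 208.1] [337 204  11  10  82] [ 0.5947 -0.0552  0.036 ] diam mm 22.9
coin [315.6 230.7] [307 222  19  18 272] [0.5448 0.0064 0.036 ] diam mm 41.7
coin [340.7 231.5] [334 226  14  12 132] [ 0.5417 -0.05    0.036 ] diam mm 29.1
tray corner [0.5185 0.0355 0.043 ]
tray corner [0.627  0.0265 0.043 ]
tray corner [ 0.6174 -0.0836  0.043 ]
tray corner [ 0.5089 -0.0738  0.043 ]
traymid [ 0.5678 -0.0238  0.043 ]
```

View pics/crop1.png

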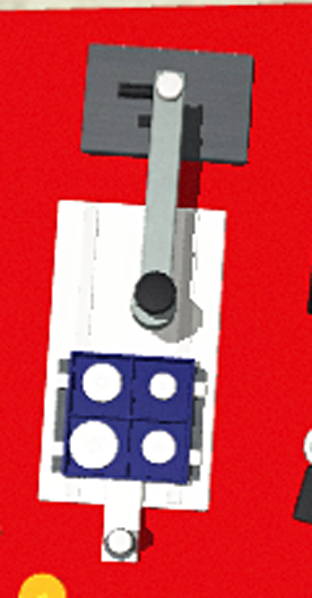

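The crop confirms the choice by size. The largest coin (42 mm) is near-left at (316,231) and the smallest (23 mm) is far-right at (342,208). The cap is at about (339,173) and the handle top at about (326,268).

```bash
python3 - <<'E'
from h import *
ct=cap("top"); cs=cap("scene")
def blob(c,box,f,name):
    im=c["color"].astype(int); m=np.zeros(im.shape[:2],np.uint8)
    x0,y0,x1,y1=box; m[y0:y1,x0:x1]=f(im)[y0:y1,x0:x1]
    n,l,st,ce=cv2.connectedComponentsWithStats(m); i=1+st[1:,4].argmax(); print(name,st[i],ce[i].round(2)); return ce[i],(l==i)
def tri(a,b):
    (o1,d1),(o2,d2)=ray(ct,*a),ray(cs,*b); d1/=np.linalg.norm(d1);d2/=np.linalg.norm(d2)
    s=np.linalg.lstsq(np.c_[d1,-d2],o2-o1,rcond=None)[0]; p,q=o1+s[0]*d1,o2+s[1]*d2
    return ((p+q)/2).round(4),np.linalg.norm(p-q).round(4)
dark=lambda im:(im.max(2)<70)
a,_=blob(ct,(328,160,352,187),dark,"capT"); b,_=blob(cs,(245,238,270,260),dark,"capS")
print("cap top@.178",onplane(ct,*a,.178),"scene",onplane(cs,*b,.178))
# handle
g=lambda im:((im.min(2)>60))
a2,m=blob(ct,(318,260,336,276),g,"hT")
save(ct,"x.png",(312,160,352,280),5)
im=cs["color"]; v=np.hstack([cv2.resize(cs["color"][215:305,225:355],None,fx=4,fy=4,interpolation=2),]) 
cv2.imwrite("pics/s2.png",cv2.cvtColor(v,cv2.COLOR_RGB2BGR))
R=np.array([[np.cos(a:=np.radians(-5)),-np.sin(a)],[np.sin(a),np.cos(a)]])
mid=np.array([.5678,-.0238]); h=mid-R@[.110,0]; print("handle pred",h, "px top", proj(ct,[[*h,.11]]),"scene",proj(cs,[[*h,.11]]))
# coins in scene view, reprojected from tray
mm=(cs["color"].min(2)>130).astype(np.uint8); 
n,l,st,ce=cv2.connectedComponentsWithStats(mm[235:305,265:335])
for i in range(1,n):
    if 40<st[i,4]<800: u=ce[i]+[265,235]; print("S coin",u.round(1),st[i,4],onplane(cs,*u,.036).round(4))
# plate left/right edges in top
im=ct["color"].astype(int); w=(im[...,1]>120)
for v in (150,160,170,200,250): xs=np.nonzero(w[v,290:375])[0]+290; print(v,onplane(ct,xs.min()-.5,v,.01).round(4),onplane(ct,xs.max()+.5,v,.01).round(4))
E
```

```text
capT [332 164  16  17 202] [339.51 172.41]Traceback (most recent call last):
  File "<stdin>", line 12, in <module>
  File "<stdin>", line 6, in blob
ValueError: attempt to get argmax of an empty sequence
```

```bash
python3 - <<'E'
from h import *
ct=cap("top"); cs=cap("scene")
print("cap top@.178",onplane(ct,339.51,172.41,.178), "r px",np.sqrt(202/np.pi))
print("capS patch max\n",cs["color"].max(2)[240:262:2,244:272:2])
v=cv2.resize(cs["color"][215:305,225:355],None,fx=5,fy=5,interpolation=2)
cv2.imwrite("pics/s2.png",cv2.cvtColor(v,cv2.COLOR_RGB2BGR))
a=np.radians(-5);R=np.array([[np.cos(a),-np.sin(a)],[np.sin(a),np.cos(a)]])
mid=np.array([.5678,-.0238]); h=mid-R@[.110,0]; print("handle pred",h, "px top", proj(ct,[[*h,.11]]),"scene",proj(cs,[[*h,.11]]))
mm=(cs["color"].min(2)>130).astype(np.uint8)
n,l,st,ce=cv2.connectedComponentsWithStats(mm[235:305,265:335])
for i in range(1,n):
    if 40<st[i,4]<800: u=ce[i]+[265,235]; print("S coin",u.round(1),st[i,4],onplane(cs,*u,.036).round(4))
im=ct["color"].astype(int); w=(im[...,1]>120)
for v in (150,160,170,200,250): xs=np.nonzero(w[v,290:375])[0]+290; print(v,onplane(ct,xs.min()-.5,v,.01).round(4),onplane(ct,xs.max()+.5,v,.01).round(4))
E
```

```text
cap top@.178 [ 0.64932133 -0.04713897  0.178     ] r px 8.018640596081465
capS patch max
 [[243 242 242 243 243 243 244 244 243 243 242 243 242 242]
 [242 243 242 244 247 238 214 231 250 245 243 243 242 243]
 [243 242 244 238 153  95  92  94 107 203 247 243 243 243]
 [242 244 249 127  90  96  97  96  95  88 239 244 243 243]
 [243 245 200  86  97  99  97  97  97  94 141 246 243 243]
 [242 245 175  93  98  99  97  97 100  98 123 247 243 243]
 [242 244 195  90  99  96  97  98  97  94 146 246 243 243]
 [243 244 250 105  93  96 100 104  99  96 247 243 242 243]
 [242 242 245 241 107  91  92  88  96 127 221 243 244 243]
 [244 243 244 243 123 116 139 143 139 123 200 230 246 250]
 [244 243 246 174 123 128 152 153 148 127 206 204 220 148]]
handle pred [ 0.45821858 -0.01421287] px top [[325.65942544 267.68260611]] scene [[333.41383014 225.30494431]]
S coin [332.2 241. ] 60 [ 0.4524 -0.0211  0.036 ]
S coin [318.9 274.4] 716 [0.5404 0.0241 0.036 ]
S coin [296.6 256.5] 115 [ 0.5438 -0.0474  0.036 ]
S coin [278.5 267.4] 86 [ 0.5945 -0.0539  0.036 ]
S coin [312.1 272.2] 238 [0.5476 0.009  0.036 ]
S coin [274.7 293.2] 522 [ 0.6452 -0.0088  0.036 ]
S coin [292.3 283.6] 181 [6.005e-01 1.000e-04 3.600e-02]
150 [0.7363 0.0351 0.01  ] [ 0.7326 -0.1157  0.01  ]
160 [0.7127 0.0379 0.01  ] [ 0.7091 -0.1127  0.01  ]
170 [0.6893 0.0407 0.01  ] [ 0.6856 -0.112   0.01  ]
200 [0.6194 0.0468 0.01  ] [ 0.6157 -0.1053  0.01  ]
250 [0.5041 0.056  0.01  ] [ 0.5005 -0.095   0.01  ]
```

View pics/s2.png

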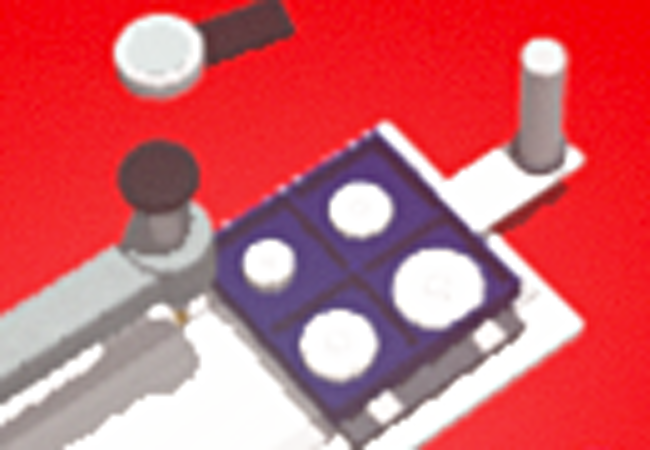

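The handle prediction (325.7,267.7) matches the seen post top at (326,268), and the stage yaw is about -5.1°. From the top view, the travel needed is about (+109,-44) mm for the largest coin and (+54,+13) mm for the smallest. I'll move above the handle.

Call:
servo_tool:
  targets:
    - {"offset": [0.004,-0.005,0],"dr": [0,0,0.2]}
    - {"offset": [0.017,-0.019,0.001],"dr": [0,0,0.9]}
    - {"offset": [0.039,-0.042,0.002],"dr": [0,0,2]}
    - {"offset": [0.065,-0.071,0.003],"dr": [0,0,3.4]}
    - {"offset": [0.091,-0.099,0.004],"dr": [0,0,4.8]}
    - {"offset": [0.117,-0.127,0.005],"dr": [0,0,6.2]}
    - {"offset": [0.143,-0.156,0.006],"dr": [0,0,7.5]}
    - {"offset": [0.168,-0.184,0.008],"dr": [0,0,8.9]}
    - {"offset": [0.194,-0.212,0.009],"dr": [0,0,10.3]}
    - {"offset": [0.22,-0.241,0.01],"dr": [0,0,11.6]}
    - {"offset": [0.246,-0.269,0.011],"dr": [0,0,13]}
    - {"offset": [0.272,-0.297,0.012],"dr": [0,0,14.4]}
    - {"offset": [0.298,-0.326,0.014],"dr": [0,0,15.7]}
    - {"offset": [0.324,-0.354,0.015],"dr": [0,0,17.1]}
    - {"offset": [0.35,-0.382,0.016],"dr": [0,0,18.5]}
    - {"offset": [0.376,-0.411,0.017],"dr": [0,0,19.8]}
    - {"offset": [0.397,-0.434,0.018],"dr": [0,0,21]}
    - {"offset": [0.415,-0.453,0.019],"dr": [0,0,21.9]}
    - {"offset": [0.428,-0.467,0.02],"dr": [0,0,22.6]}
    - {"offset": [0.432,-0.472,0.02],"dr": [0,0,22.8]}
  gripper: -1

```text
time_s: 2.02
position: [0.4586, -0.0118, 0.2027]
tcp_rot: [[0.996, -0.086, 0.001], [-0.086, -0.996, 0.001], [0.001, -0.001, -1.0]]
force: [-0.2, -0.2, -0.3]
opening: 1.003
grasp_force: 0.0
```

Call:
servo_tool:
  targets:
    - {"offset": [0,0,0.005],"dr": [0,0,0]}
    - {"offset": [0,0,0.018],"dr": [0,0,0]}
    - {"offset": [0,0,0.035],"dr": [0,0,0]}
    - {"offset": [0,0,0.055],"dr": [0,0,0]}
    - {"offset": [0,0,0.075],"dr": [0,0,0]}
    - {"offset": [0,0,0.095],"dr": [0,0,0]}
    - {"offset": [0,0,0.11],"dr": [0,0,0]}
    - {"offset": [0,0,0.12],"dr": [0,0,0]}
    - {"offset": [0,0,0.124],"dr": [0,0,0]}
    - {"offset": [0,0,0.124],"dr": [0,0,0]}
    - {"offset": [0,0,0.124],"dr": [0,0,0]}
    - {"offset": [0,0,0.124],"dr": [0,0,0]}

```text
time_s: 3.02
position: [0.4584, -0.015, 0.0792]
tcp_rot: [[0.996, -0.09, 0.001], [-0.09, -0.996, -0.0], [0.001, 0.0, -1.0]]
force: [-0.3, 0.4, -0.4]
opening: 1.001
grasp_force: 0.0
```

Call:
servo_tool:
  targets:
    - {"offset": [0,0,0],"dr": [0,0,0]}
    - {"offset": [0,0,0],"dr": [0,0,0]}
    - {"offset": [0,0,0],"dr": [0,0,0]}
    - {"offset": [0,0,0],"dr": [0,0,0]}
    - {"offset": [0,0,0],"dr": [0,0,0]}
    - {"offset": [0,0,0],"dr": [0,0,0]}
    - {"offset": [0,0,0],"dr": [0,0,0]}
    - {"offset": [0,0,0],"dr": [0,0,0]}
    - {"offset": [0,0,0],"dr": [0,0,0]}
    - {"offset": [0,0,0],"dr": [0,0,0]}
    - {"offset": [0,0,0],"dr": [0,0,0]}
    - {"offset": [0,0,0],"dr": [0,0,0]}
  gripper: 1

```text
time_s: 4.02
position: [0.4581, -0.0143, 0.0785]
tcp_rot: [[0.996, -0.089, -0.0], [-0.089, -0.996, 0.0], [-0.0, -0.0, -1.0]]
force: [0.0, 0.9, 0.3]
opening: 0.218
grasp_force: 30.0
```

```bash
cat >> h.py <<'E'
E1=np.array([.9960,-.0889]);E2=np.array([.0889,.9960])
def coins(c,box,z=.035,thr=130,dilate=False):
    x0,y0,x1,y1=box; im=c["color"].astype(int)[y0:y1,x0:x1]
    w=(im.min(2)>thr).astype(np.uint8)
    n,l,st,ce=cv2.connectedComponentsWithStats(w)
    for i in range(1,n):
        if 30<st[i,4]<400:
            u=ce[i]+[x0,y0]; p=onplane(c,*u,z)[:2]; q=np.array([.6493,-.0471])-p
            print(u.round(1),st[i].tolist(),p.round(4),"to probe stage mm",(1e3*np.array([q@E1,q@E2])).round(1))
E
python3 - <<'E'
from h import *
print({k:bot.read_state()[k] for k in("position","force","time_s","opening")})
c=cap("top"); coins(c,(304,196,354,245)); s=cap("scene")
print("cap from scene",onplane(s,256.8,250.4,.178))
coins(s,(266,240,330,300))
save(c,"t3.png",(260,120,400,300),4)
E
```

```text
{'position': array([ 0.45807779, -0.01427251,  0.07851611]), 'force': array([0.02414014, 0.91721658, 0.26640023]), 'time_s': 4.0167, 'opening': 0.2181084533139249}
[319.4 206.7] [8, 4, 16, 15, 179] [ 0.5993 -0.0035] to probe stage mm [ 53.7 -39. ]
[343.  208.1] [34, 8, 11, 10, 83] [ 0.5947 -0.0567] to probe stage mm [53.5 14.4]
[316.6 229.4] [3, 26, 19, 16, 228] [0.5479 0.0041] to probe stage mm [105.6 -41.9]
[341.1 231.5] [31, 30, 13, 12, 129] [ 0.5418 -0.0511] to probe stage mm [106.7  13.5]
cap from scene [ 0.65306918 -0.041166    0.178     ]
[320.1 252.6] [35, 0, 29, 31, 219] [ 0.4961 -0.0176] to probe stage mm [155.2 -15.7]
[296.1 256. ] [24, 11, 13, 11, 116] [ 0.5434 -0.0495] to probe stage mm [105.2  11.8]
[277.9 267. ] [7, 22, 11, 11, 86] [ 0.5942 -0.0562] to probe stage mm [54.1 14. ]
[311.7 271.6] [37, 24, 19, 17, 241] [0.5467 0.0068] to probe stage mm [107.  -44.6]
[273.8 290.1] [0, 33, 24, 27, 352] [ 0.6412 -0.0166] to probe stage mm [ 10.7 -29.6]
[292.  283.2] [19, 37, 15, 14, 175] [ 0.6    -0.0018] to probe stage mm [ 53.1 -40.8]
[316.3 291.1] [29, 38, 35, 22, 257] [0.5746 0.051 ] to probe stage mm [ 83.1 -91. ]
```

```bash
python3 - <<'E'
from h import *
th=np.linspace(0,2*np.pi,200); C=np.c_[np.cos(th),np.sin(th)]
ct,cs=cap("top"),cap("scene")
for c,b in((ct,(326,158,354,190)),(cs,(243,237,273,265))):
    im=c["color"].astype(int)[b[1]:b[3],b[0]:b[2]]
    m=(im.max(2)<115).astype(np.uint8) if c is cs else (im.max(2)<80).astype(np.uint8)
    n,l,st,ce=cv2.connectedComponentsWithStats(m); i=1+st[1:,4].argmax(); print("blob x",st[i,0]+b[0],st[i,0]+st[i,2]+b[0],"y",st[i,1]+b[1],st[i,1]+st[i,3]+b[1],ce[i]+b[:2])
    for xy in ((.6493,-.0471),(.651,-.044)):
        for z in (.178,.170):
            p=proj(c,np.c_[np.array(xy)+.017*C,np.full(200,z)])+.5; print(xy,z,p.min(0).round(1),p.max(0).round(1))
save(cs,"cap_s.png",(235,225,305,300),8)
im=cs["color"].astype(int)[270:285,254:270]; print((im[...,0]-im[...,2]))
print([onplane(cs,261,278.2,z).round(4) for z in(.06,.064)])
E
```

```text
blob x 332 348 y 164 181 [339.57819905 172.43601896]
(0.6493, -0.0471) 0.178 [331.7 164.7] [348.3 181.2]
(0.6493, -0.0471) 0.17 [331.6 165.5] [348.2 181.8]
(0.651, -0.044) 0.178 [330.1 163.9] [346.8 180.4]
(0.651, -0.044) 0.17 [330.1 164.7] [346.7 181.1]
blob x 249 264 y 244 258 [256.17919075 250.36416185]
(0.6493, -0.0471) 0.178 [248.4 241.3] [265.3 255.1]
(0.6493, -0.0471) 0.17 [248.8 243.5] [265.6 257.3]
(0.651, -0.044) 0.178 [248.7 242.6] [265.6 256.5]
(0.651, -0.044) 0.17 [249.2 244.9] [265.9 258.7]
[[ -1  -1   5   9   7   7   5   7   7   6   7   7   7   5 -21 -38]
 [  0   4   4  11  10   6   8   8   8   9   8   7  10   5  -7 -32]
 [  5   5   6   5   7   8  10   8   6   6   6   9   8   6   3 -14]
 [  8   9   8   7   6   8   5   9   9   7   6   8  10  12   7   1]
 [  8   7   9   8   7   6   7   6   5   6   8  10  12  14   9   6]
 [  7  10   7   6   8   8   6   7   7  10   6   3  13  13  11   4]
 [  4   6   1   1   8  11  13  12  10   3   4   6  12  14  11   9]
 [  9   0   0   0   1  28  50  55  34   5   6   6   5  11  12  11]
 [ 11   8   7  11  13  32  65  83  45  18   6   3   0   0   7  13]
 [ 13  13  16  11  10  23  52  60  26   3   0   0   0   0   0   9]
 [ 13  14  13  11  12  14  25  23   2   0   0   0   1   0   0   0]
 [ 14  12  13  13  11  12  11  11   0   0   0   0   1   1   1   0]
 [ 13  13  12  12  12  10   9  10   6   0   0   0   1   0   0   1]
 [ 12  13  13  11  11  10   9  12  10   7   0   0   0   0   0   0]
 [ 12  13  12  12   9  10  10  11  12  12   0   0   1   0   0   1]]
[array([ 0.6501, -0.0471,  0.06  ]), array([ 0.6515, -0.045 ,  0.064 ])]
```

View pics/cap_s.png

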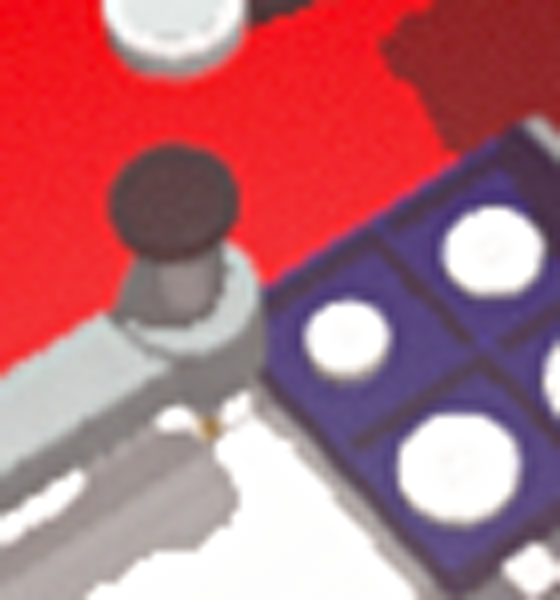

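The tip is seen at about (260.5,280) in the scene picture, which puts it at about (0.649,-0.047). That agrees with the cap from the top view within about 2 mm. The next move slides the tray for the largest coin.

Call:
servo_tool:
  targets:
    - {"offset": [0.001,0.0005,0],"dr": [0,0,0]}
    - {"offset": [0.004,0.0015,0],"dr": [0,0,0]}
    - {"offset": [0.009,0.0035,0],"dr": [0,0,0]}
    - {"offset": [0.016,0.0065,0],"dr": [0,0,0]}
    - {"offset": [0.024,0.0095,0],"dr": [0,0,0]}
    - {"offset": [0.032,0.013,0],"dr": [0,0,0]}
    - {"offset": [0.04,0.016,0],"dr": [0,0,0]}
    - {"offset": [0.048,0.0195,0],"dr": [0,0,0]}
    - {"offset": [0.056,0.0225,0],"dr": [0,0,0]}
    - {"offset": [0.064,0.0255,0],"dr": [0,0,0]}
    - {"offset": [0.072,0.029,0],"dr": [0,0,0]}
    - {"offset": [0.08,0.032,0],"dr": [0,0,0]}
    - {"offset": [0.088,0.0355,0],"dr": [0,0,0]}
    - {"offset": [0.095,0.038,0],"dr": [0,0,0]}
    - {"offset": [0.101,0.0405,0],"dr": [0,0,0]}
    - {"offset": [0.105,0.042,0],"dr": [0,0,0]}
    - {"offset": [0.107,0.043,0],"dr": [0,0,0]}
    - {"offset": [0.108,0.0433,0],"dr": [0,0,0]}
    - {"offset": [0.108,0.0433,0],"dr": [0,0,0]}
    - {"offset": [0.108,0.0433,0],"dr": [0,0,0]}

```text
time_s: 5.88
position: [0.5623, -0.0674, 0.0785]
tcp_rot: [[0.996, -0.089, 0.001], [-0.089, -0.996, -0.001], [0.001, 0.0, -1.0]]
force: [-1.0, 1.1, 0.0]
opening: 0.221
grasp_force: 30.0
```

```bash
python3 - <<'E'
from h import *
s=bot.read_state(); print(s["position"],s["force"])
d=s["position"][:2]-np.array([.4581,-.0143]); print("moved stage",d@E1,d@E2)
cs=cap("scene"); ct=cap("top"); 
a=cv2.resize(cs["color"][225:300,225:325],None,fx=6,fy=6,interpolation=2)
cv2.imwrite("pics/big.png",cv2.cvtColor(a,cv2.COLOR_RGB2BGR))
coins(ct,(280,120,360,240)); print(); coins(cs,(225,225,325,320))
E
```

```text
[ 0.56232561 -0.06744241  0.07854486] [-1.04898656  1.10847457  0.02933141]
moved stage 0.1085330649353866 -0.04366418149892239
[346.8 196.3] [55, 71, 25, 12, 105] [ 0.6214 -0.0661] to probe stage mm [26.  21.4]

[255.1 228.7] [23, 0, 15, 9, 107] [ 0.5613 -0.1777] to probe stage mm [ 76.  137.9]
[283.9 254.2] [56, 23, 8, 11, 46] [ 0.5607 -0.0732] to probe stage mm [85.9 33.9]
[262.4 284.9] [29, 52, 18, 17, 226] [ 0.6509 -0.0446] to probe stage mm [-1.3 -2.7]
[241.1 296.8] [9, 65, 16, 15, 167] [ 0.7046 -0.0538] to probe stage mm [-55.6   1.7]
[231.4 311.7] [0, 71, 20, 24, 241] [ 0.7428 -0.0398] to probe stage mm [-92.5 -15.6]
```

View pics/big.png

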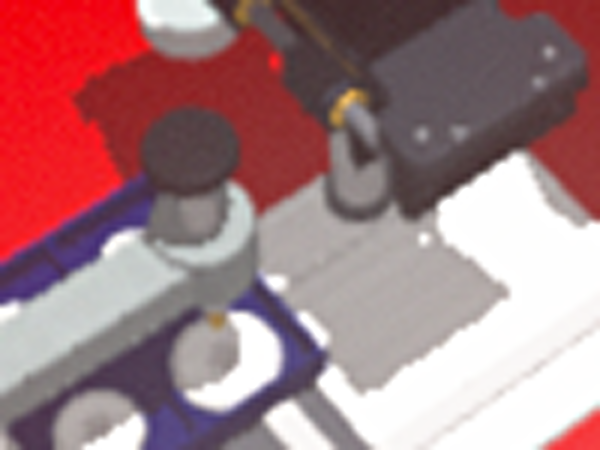

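The largest coin is centred at about (263,285), with the brass tip just above it at (261,279). The grip still holds the post.

```bash
python3 - <<'E'
from h import *
cs=cap("scene")
for z in(.033,.036,.039):
    p=onplane(cs,262.7,285,z); print(z,p.round(4),proj(cs,[[p[0],p[1],.06],[p[0],p[1],.064]]).round(1).tolist())
im=cs["color"].astype(int)[274:284,255:268]; print(im[...,0]-im[...,2])
print("tip",onplane(cs,260.9,279.5,.06))
E
```

```text
0.033 [ 0.65   -0.0449  0.033 ] [[261.7, 278.8], [261.5, 277.8]]
0.036 [ 0.651  -0.0434  0.036 ] [[261.8, 279.5], [261.7, 278.5]]
0.039 [ 0.6519 -0.0419  0.039 ] [[261.9, 280.1], [261.8, 279.2]]
[[  3   2   4   3   3   4   3   5   2 -11 -31 -44 -32]
 [  3   6   1   2   2   4   5   2 -21 -39 -48 -49 -44]
 [  0  -1  -3  -2   8  10  10  -2 -29 -38 -34 -40 -47]
 [ -3  -3  -9  -5  21  51  59  27   4   4   7  -6 -25]
 [ -4  -8  -3   4  23  74  91  43  15   0   0   0   6]
 [ -6   4   6   7  14  47  60  25  10   5   0   0   0]
 [  4  10   9   7   8  18  20  10   8  11   0   0   0]
 [  9   8   8   8  10   9   8   7   9  11   0   0   0]
 [  9   9   8  10   9   9   7  10  11  11   0   0   1]
 [ 10   8   9   8   9   9  10   8  10   9   0   0   1]]
tip [ 0.65246533 -0.04466975  0.06      ]
```

Call:
servo_tool:
  targets:
    - {"offset": [0.001,0,0],"dr": [0,0,0]}
    - {"offset": [0.001,0,0],"dr": [0,0,0]}
    - {"offset": [0.001,0,0],"dr": [0,0,0]}
    - {"offset": [0.001,0,0],"dr": [0,0,0]}

```text
time_s: 6.37
position: [0.5624, -0.0674, 0.0785]
tcp_rot: [[0.996, -0.089, -0.001], [-0.089, -0.996, -0.0], [-0.001, 0.0, -1.0]]
force: [-2.1, -0.1, 1.2]
opening: 0.218
grasp_force: 30.0
```

Call:
servo_tool:
  targets:
    - {"offset": [0,0,0],"dr": [0,0,0]}
    - {"offset": [0,0,0],"dr": [0,0,0]}
    - {"offset": [0,0,0],"dr": [0,0,0]}
    - {"offset": [0,0,0],"dr": [0,0,0]}
    - {"offset": [0,0,0],"dr": [0,0,0]}
    - {"offset": [0,0,0],"dr": [0,0,0]}
    - {"offset": [0,0,-0.005],"dr": [0,0,0]}
    - {"offset": [0,0,-0.02],"dr": [0,0,0]}
    - {"offset": [0,0,-0.04],"dr": [0,0,0]}
    - {"offset": [0,0,-0.065],"dr": [0,0,0]}
    - {"offset": [0,0,-0.09],"dr": [0,0,0]}
    - {"offset": [0,0,-0.115],"dr": [0,0,0]}
    - {"offset": [0,0,-0.13],"dr": [0,0,0]}
    - {"offset": [0,0,-0.137],"dr": [0,0,0]}
    - {"offset": [0,0,-0.137],"dr": [0,0,0]}
  gripper: -1

```text
time_s: 7.62
position: [0.5639, -0.0676, 0.2176]
tcp_rot: [[0.996, -0.089, 0.004], [-0.089, -0.996, -0.001], [0.004, 0.001, -1.0]]
force: [-0.2, 0.4, 0.3]
opening: 0.999
grasp_force: 0.0
```

Call:
servo_tool:
  targets:
    - {"offset": [0,0,0],"dr": [0,0,0]}
    - {"offset": [0,0,0],"dr": [0,0,0]}
    - {"offset": [0.005,-0.002,0],"dr": [0,0,0]}
    - {"offset": [0.015,-0.005,0],"dr": [0,0,0]}
    - {"offset": [0.028,-0.009,0],"dr": [0,0,0]}
    - {"offset": [0.042,-0.014,0],"dr": [0,0,0]}
    - {"offset": [0.056,-0.019,0],"dr": [0,0,0]}
    - {"offset": [0.069,-0.023,0.005],"dr": [0,0,0]}
    - {"offset": [0.079,-0.027,0.012],"dr": [0,0,0]}
    - {"offset": [0.084,-0.0284,0.02],"dr": [0,0,0]}
    - {"offset": [0.084,-0.0284,0.025],"dr": [0,0,0]}
    - {"offset": [0.084,-0.0284,0.025],"dr": [0,0,0]}
    - {"offset": [0.084,-0.0284,0.025],"dr": [0,0,0]}
    - {"offset": [0.084,-0.0284,0.025],"dr": [0,0,0]}
  gripper: 1

```text
time_s: 8.78
position: [0.6484, -0.0466, 0.1905]
tcp_rot: [[0.996, -0.089, -0.001], [-0.089, -0.996, 0.0], [-0.001, -0.0, -1.0]]
force: [-0.2, 0.4, -0.8]
opening: 0.043
grasp_force: 0.0
```

```bash
python3 - <<'E'
from h import *
s=bot.read_state(); print(s["position"],s["force"],s["time_s"],s["opening"])
cs=cap("scene"); ct=cap("top")
a=np.vstack([cv2.resize(x,None,fx=4,fy=4,interpolation=2) for x in (cs["color"][225:295,225:325],ct["color"][150:225,290:390])])
cv2.imwrite("pics/p1.png",cv2.cvtColor(a,cv2.COLOR_RGB2BGR))
E
```

```text
[ 0.64843242 -0.04660747  0.19052847] [-0.17777671  0.43581886 -0.84963221] 8.7833 0.04291303482443087
```

View pics/p1.png

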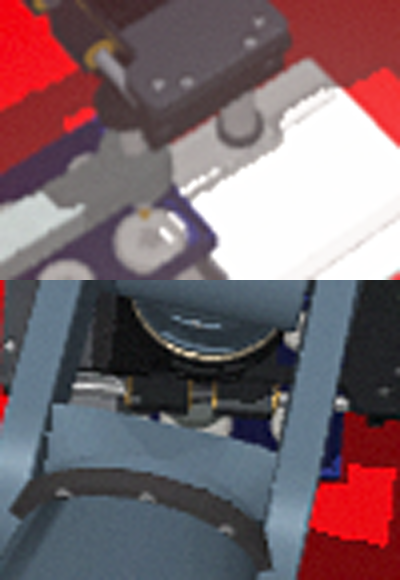

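The fingers are above the cap, and the coin sits under the tip. Pressing down in steps while watching the force.

Call:
servo_tool:
  targets:
    - {"offset": [0,0,0.004],"dr": [0,0,0]}
    - {"offset": [0,0,0.008],"dr": [0,0,0]}
    - {"offset": [0,0,0.011],"dr": [0,0,0]}
    - {"offset": [0,0,0.014],"dr": [0,0,0]}
    - {"offset": [0,0,0.017],"dr": [0,0,0]}
    - {"offset": [0,0,0.02],"dr": [0,0,0]}
    - {"offset": [0,0,0.023],"dr": [0,0,0]}
    - {"offset": [0,0,0.026],"dr": [0,0,0]}
    - {"offset": [0,0,0.028],"dr": [0,0,0]}
    - {"offset": [0,0,0.03],"dr": [0,0,0]}
    - {"offset": [0,0,0.031],"dr": [0,0,0]}
    - {"offset": [0,0,0.031],"dr": [0,0,0]}
    - {"offset": [0,0,0.031],"dr": [0,0,0]}

```text
time_s: 9.97
position: [0.6488, -0.0465, 0.1595]
tcp_rot: [[0.996, -0.089, -0.0], [-0.089, -0.996, 0.0], [-0.0, 0.0, -1.0]]
force: [-3.2, -0.9, 1.1]
opening: 0.007
grasp_force: 1.0
```

Call:
servo_tool:
  targets:
    - {"offset": [0,0,0.001],"dr": [0,0,0]}
    - {"offset": [0,0,0.002],"dr": [0,0,0]}
    - {"offset": [0,0,0.003],"dr": [0,0,0]}
    - {"offset": [0,0,0.003],"dr": [0,0,0]}
    - {"offset": [0,0,0.003],"dr": [0,0,0]}

```text
time_s: 10.38
position: [0.6491, -0.0464, 0.1565]
tcp_rot: [[0.996, -0.089, 0.0], [-0.089, -0.996, 0.0], [0.0, -0.0, -1.0]]
force: [-1.7, -0.3, 1.8]
opening: 0.005
grasp_force: 1.1
```

Call:
servo_tool:
  targets:
    - {"offset": [0,0,0.001],"dr": [0,0,0]}
    - {"offset": [0,0,0.002],"dr": [0,0,0]}
    - {"offset": [0,0,0.002],"dr": [0,0,0]}
    - {"offset": [0,0,0.002],"dr": [0,0,0]}

```text
time_s: 10.72
position: [0.6491, -0.0465, 0.1545]
tcp_rot: [[0.996, -0.089, 0.0], [-0.089, -0.996, 0.0], [0.0, -0.0, -1.0]]
force: [-1.2, 0.1, 1.9]
opening: 0.007
grasp_force: 1.1
```

Call:
servo_tool:
  targets:
    - {"offset": [0,0,0.001],"dr": [0,0,0]}
    - {"offset": [0,0,0.0015],"dr": [0,0,0]}
    - {"offset": [0,0,0.0015],"dr": [0,0,0]}
    - {"offset": [0,0,0.0015],"dr": [0,0,0]}

```text
time_s: 11.05
position: [0.6491, -0.0465, 0.1531]
tcp_rot: [[0.996, -0.089, 0.0], [-0.089, -0.996, 0.0], [0.0, -0.0, -1.0]]
force: [-0.1, 0.1, 2.6]
opening: 0.006
grasp_force: 1.2
```

Call:
servo_tool:
  targets:
    - {"offset": [0,0,0.001],"dr": [0,0,0]}
    - {"offset": [0,0,0.0015],"dr": [0,0,0]}
    - {"offset": [0,0,0.0015],"dr": [0,0,0]}
    - {"offset": [0,0,0.0015],"dr": [0,0,0]}

```text
time_s: 11.38
position: [0.6491, -0.0465, 0.1515]
tcp_rot: [[0.996, -0.089, 0.0], [-0.089, -0.996, 0.0], [0.0, -0.0, -1.0]]
force: [-0.7, -0.3, 1.9]
opening: 0.005
grasp_force: 1.2
```

Call:
servo_tool:
  targets:
    - {"offset": [0,0,0.001],"dr": [0,0,0]}
    - {"offset": [0,0,0.0015],"dr": [0,0,0]}
    - {"offset": [0,0,0.0015],"dr": [0,0,0]}
    - {"offset": [0,0,0.0015],"dr": [0,0,0]}

```text
time_s: 11.72
position: [0.6491, -0.0465, 0.1504]
tcp_rot: [[0.996, -0.089, 0.0], [-0.089, -0.996, -0.0], [0.0, 0.0, -1.0]]
force: [-1.7, -0.0, 4.5]
opening: 0.008
grasp_force: 2.3
```

Call:
servo_tool:
  targets:
    - {"offset": [0,0,0.0005],"dr": [0,0,0]}
    - {"offset": [0,0,0.001],"dr": [0,0,0]}
    - {"offset": [0,0,0.001],"dr": [0,0,0]}
    - {"offset": [0,0,0.001],"dr": [0,0,0]}

```text
time_s: 12.05
position: [0.6491, -0.0465, 0.1495]
tcp_rot: [[0.996, -0.089, 0.0], [-0.089, -0.996, -0.0], [0.001, 0.0, -1.0]]
force: [-1.5, -0.4, 6.8]
opening: 0.002
grasp_force: 3.0
```

The tip touched at about z=0.1515 and now presses with about 4.5 N. Hold for over a second, then release and return above the handle.

Call:
servo_tool:
  targets:
    - {"offset": [0,0,0],"dr": [0,0,0]}
    - {"offset": [0,0,0],"dr": [0,0,0]}
    - {"offset": [0,0,0],"dr": [0,0,0]}
    - {"offset": [0,0,0],"dr": [0,0,0]}
    - {"offset": [0,0,0],"dr": [0,0,0]}
    - {"offset": [0,0,0],"dr": [0,0,0]}
    - {"offset": [0,0,0],"dr": [0,0,0]}
    - {"offset": [0,0,0],"dr": [0,0,0]}
    - {"offset": [0,0,0],"dr": [0,0,0]}
    - {"offset": [0,0,0],"dr": [0,0,0]}
    - {"offset": [0,0,0],"dr": [0,0,0]}
    - {"offset": [0,0,0],"dr": [0,0,0]}
    - {"offset": [0,0,0],"dr": [0,0,0]}
    - {"offset": [0,0,0],"dr": [0,0,0]}
    - {"offset": [0,0,0],"dr": [0,0,0]}
    - {"offset": [0,0,0],"dr": [0,0,0]}

```text
time_s: 13.38
position: [0.6491, -0.0465, 0.1496]
tcp_rot: [[0.996, -0.089, 0.001], [-0.089, -0.996, -0.0], [0.001, 0.0, -1.0]]
force: [-2.4, 0.6, 6.7]
opening: 0.005
grasp_force: 3.0
```

Call:
servo_tool:
  targets:
    - {"offset": [0,0,-0.003],"dr": [0,0,0]}
    - {"offset": [0,0,-0.007],"dr": [0,0,0]}
    - {"offset": [0,0,-0.012],"dr": [0,0,0]}
    - {"offset": [0,0,-0.018],"dr": [0,0,0]}
    - {"offset": [0,0,-0.026],"dr": [0,0,0]}
    - {"offset": [0,0,-0.036],"dr": [0,0,0]}
    - {"offset": [0,0,-0.05],"dr": [0,0,0]}
    - {"offset": [-0.005,0.002,-0.06],"dr": [0,0,0]}
    - {"offset": [-0.015,0.005,-0.066],"dr": [0,0,0]}
    - {"offset": [-0.028,0.009,-0.066],"dr": [0,0,0]}
    - {"offset": [-0.042,0.014,-0.066],"dr": [0,0,0]}
    - {"offset": [-0.056,0.019,-0.066],"dr": [0,0,0]}
    - {"offset": [-0.069,0.023,-0.066],"dr": [0,0,0]}
    - {"offset": [-0.079,0.027,-0.066],"dr": [0,0,0]}
    - {"offset": [-0.084,0.0284,-0.066],"dr": [0,0,0]}
    - {"offset": [-0.084,0.0284,-0.066],"dr": [0,0,0]}

```text
time_s: 14.72
position: [0.5612, -0.0674, 0.2152]
tcp_rot: [[0.996, -0.09, -0.001], [-0.09, -0.996, 0.0], [-0.001, -0.0, -1.0]]
force: [0.4, -0.1, -0.5]
opening: 0.003
grasp_force: 0.0
```

Call:
servo_tool:
  targets:
    - {"offset": [0,0,0],"dr": [0,0,0]}
    - {"offset": [0,0,0],"dr": [0,0,0]}
    - {"offset": [0,0,0],"dr": [0,0,0]}
    - {"offset": [0,0,0],"dr": [0,0,0]}
    - {"offset": [0,0,0.005],"dr": [0,0,0]}
    - {"offset": [0,0,0.017],"dr": [0,0,0]}
    - {"offset": [0,0,0.034],"dr": [0,0,0]}
    - {"offset": [0,0,0.055],"dr": [0,0,0]}
    - {"offset": [0,0,0.078],"dr": [0,0,0]}
    - {"offset": [0,0,0.1],"dr": [0,0,0]}
    - {"offset": [0,0,0.12],"dr": [0,0,0]}
    - {"offset": [0,0,0.132],"dr": [0,0,0]}
    - {"offset": [0,0,0.137],"dr": [0,0,0]}
    - {"offset": [0,0,0.137],"dr": [0,0,0]}
    - {"offset": [0,0,0.137],"dr": [0,0,0]}
  gripper: -1

```text
time_s: 15.97
position: [0.5631, -0.0673, 0.078]
tcp_rot: [[0.996, -0.089, 0.0], [-0.089, -0.996, -0.0], [0.0, 0.0, -1.0]]
force: [-0.7, -0.2, 0.4]
opening: 0.984
grasp_force: 0.0
```

Call:
servo_tool:
  targets:
    - {"offset": [0,0,0],"dr": [0,0,0]}
    - {"offset": [0,0,0],"dr": [0,0,0]}
    - {"offset": [0,0,0],"dr": [0,0,0]}
    - {"offset": [0,0,0],"dr": [0,0,0]}
    - {"offset": [0,0,0],"dr": [0,0,0]}
    - {"offset": [0,0,0],"dr": [0,0,0]}
    - {"offset": [0,0,0],"dr": [0,0,0]}
    - {"offset": [0,0,0],"dr": [0,0,0]}
    - {"offset": [0,0,0],"dr": [0,0,0]}
    - {"offset": [0,0,0],"dr": [0,0,0]}
  gripper: 1

```text
time_s: 16.8
position: [0.5628, -0.0673, 0.078]
tcp_rot: [[0.996, -0.089, -0.0], [-0.089, -0.996, 0.0], [-0.0, -0.0, -1.0]]
force: [-0.5, 0.5, 0.1]
opening: 0.323
grasp_force: 0.0
```

```bash
python3 - <<'E'
from h import *
s=bot.read_state(); print(s["position"],s["force"],s["time_s"],s["opening"],s["grasp_force"])
cs=cap("scene"); ct=cap("top"); coins(cs,(225,225,325,320),thr=120);print();coins(ct,(280,120,370,240),thr=120)
im=cs["color"].astype(int)[274:284,255:268]; print(im[...,0]-im[...,2])
E
```

```text
[ 0.56278976 -0.06728085  0.07800697] [-0.46294748  0.48080648  0.07994166] 16.8 0.32314895894133 0.0
[255.  228.8] [23, 0, 16, 9, 111] [ 0.5618 -0.1778] to probe stage mm [ 75.5 138. ]
[283.4 254.2] [55, 24, 9, 10, 49] [ 0.5614 -0.0741] to probe stage mm [85.2 34.7]
[257.7 260.4] [30, 33, 6, 6, 32] [ 0.6162 -0.1026] to probe stage mm [28.  58.2]
[241.  296.8] [9, 65, 16, 15, 174] [ 0.7048 -0.0541] to probe stage mm [-55.9   2. ]

[364.9 162. ] [80, 37, 10, 10, 80] [ 0.6994 -0.1093] to probe stage mm [-55.4  57.5]
[351.9 197.4] [55, 69, 35, 17, 260] [ 0.6188 -0.0776] to probe stage mm [27.7 33.1]
[[  3   5   3   5   4   3   4   5   3 -10 -30 -46 -32]
 [  5   4   2   2   3   2   4   3 -21 -37 -47 -50 -45]
 [  0  -1  -2  -2   6  11   9  -3 -30 -37 -36 -45 -48]
 [ -3  -4  -5  -6  22  53  57  27   4   6   7 -14 -31]
 [ -4  -5  -4   1  22  75  89  41  13   0   0   2   5]
 [ -7   4   5   6  12  47  60  25  11   5   0   0   0]
 [  3   9   9   8   7  17  22   9   7  10   0   0   0]
 [ 10  10   9   7   7  10   9   6   8  10   0   0   0]
 [  9  10   8  10  11  10  10   8  11  10   0   0   1]
 [  8   9   9  10   8  10   8   9  11   9   0   0   1]]
```

The probe is up again, with the brass tip back at the same pixels. The smallest coin needs stage travel of (-54.7,+57) mm.

Call:
servo_tool:
  targets:
    - {"offset": [0,0,0],"dr": [0,0,0]}
    - {"offset": [0,0,0],"dr": [0,0,0]}
    - {"offset": [0,0,0],"dr": [0,0,0]}
    - {"offset": [0,0,0],"dr": [0,0,0]}
    - {"offset": [0,0,0],"dr": [0,0,0]}
  gripper: 1

```text
time_s: 17.32
position: [0.5628, -0.0673, 0.078]
tcp_rot: [[0.996, -0.089, -0.0], [-0.089, -0.996, -0.0], [-0.0, 0.0, -1.0]]
force: [-0.9, -0.9, -0.3]
opening: 0.221
grasp_force: 30.0
```

Call:
servo_tool:
  targets:
    - {"offset": [-0.001,-0.001,0],"dr": [0,0,0]}
    - {"offset": [-0.003,-0.003,0],"dr": [0,0,0]}
    - {"offset": [-0.006,-0.006,0],"dr": [0,0,0]}
    - {"offset": [-0.01,-0.01,0],"dr": [0,0,0]}
    - {"offset": [-0.014,-0.0145,0],"dr": [0,0,0]}
    - {"offset": [-0.018,-0.019,0],"dr": [0,0,0]}
    - {"offset": [-0.022,-0.023,0],"dr": [0,0,0]}
    - {"offset": [-0.026,-0.027,0],"dr": [0,0,0]}
    - {"offset": [-0.03,-0.0315,0],"dr": [0,0,0]}
    - {"offset": [-0.034,-0.0355,0],"dr": [0,0,0]}
    - {"offset": [-0.038,-0.0395,0],"dr": [0,0,0]}
    - {"offset": [-0.042,-0.044,0],"dr": [0,0,0]}
    - {"offset": [-0.046,-0.048,0],"dr": [0,0,0]}
    - {"offset": [-0.0495,-0.0515,0],"dr": [0,0,0]}
    - {"offset": [-0.0525,-0.0545,0],"dr": [0,0,0]}
    - {"offset": [-0.054,-0.0562,0],"dr": [0,0,0]}
    - {"offset": [-0.0547,-0.057,0],"dr": [0,0,0]}
    - {"offset": [-0.0547,-0.057,0],"dr": [0,0,0]}
    - {"offset": [-0.0547,-0.057,0],"dr": [0,0,0]}
    - {"offset": [-0.0547,-0.057,0],"dr": [0,0,0]}

```text
time_s: 18.98
position: [0.5128, -0.0052, 0.078]
tcp_rot: [[0.996, -0.089, -0.001], [-0.089, -0.996, 0.001], [-0.001, -0.001, -1.0]]
force: [0.7, 0.2, -1.7]
opening: 0.218
grasp_force: 30.0
```

```bash
python3 - <<'E'
from h import *
s=bot.read_state(); print(s["position"],s["force"],s["time_s"],s["opening"],s["grasp_force"])
d=s["position"][:2]-np.array([.5628,-.0673]); print("moved stage",d@E1,d@E2)
cs=cap("scene"); ct=cap("top"); coins(cs,(225,225,325,320),thr=120);print();coins(ct,(280,120,370,240),thr=120)
a=np.hstack([cv2.resize(x,None,fx=5,fy=5,interpolation=2) for x in (cs["color"][235:310,230:310],ct["color"][160:235,300:370])])
cv2.imwrite("pics/sm.png",cv2.cvtColor(a,cv2.COLOR_RGB2BGR))
E
```

```text
[ 0.51284774 -0.00518796  0.07803227] [ 0.66474742  0.18844208 -1.65763655] 18.9833 0.2177537255210947 30.000627860426903
moved stage -0.05527421036433471 0.057422833193975543
[256.4 228.5] [23, 0, 18, 9, 137] [ 0.5587 -0.1759] to probe stage mm [ 78.8 136.4]
[257.7 260.4] [30, 33, 6, 6, 32] [ 0.6162 -0.1026] to probe stage mm [28.  58.2]
[281.5 272.1] [50, 42, 14, 12, 128] [ 0.5975 -0.04  ] to probe stage mm [52.2 -2.5]
[262.6 284. ] [33, 54, 10, 11, 85] [ 0.6491 -0.0461] to probe stage mm [ 0.3 -1. ]
[296.9 288.4] [63, 55, 19, 18, 256] [0.6011 0.016 ] to probe stage mm [ 53.6 -58.5]
[276.4 300.5] [44, 69, 16, 15, 193] [0.6544 0.0072] to probe stage mm [ -0.3 -54.5]

[334.9 180.8] [50, 55, 14, 10, 46] [ 0.6577 -0.0401] to probe stage mm [-7.7 -7.7]
[315. 183.] [28, 56, 15, 15, 180] [0.6537 0.0053] to probe stage mm [  0.3 -52.6]
[312.7 201.9] [24, 78, 18, 9, 97] [0.6106 0.0114] to probe stage mm [ 43.8 -54.8]
[337.  206.1] [51, 82, 13, 9, 90] [ 0.5995 -0.0433] to probe stage mm [49.9  0.7]
[319.6 228.9] [19, 101, 44, 16, 298] [ 0.5489 -0.0027] to probe stage mm [104.  -35.3]
```

View pics/sm.png

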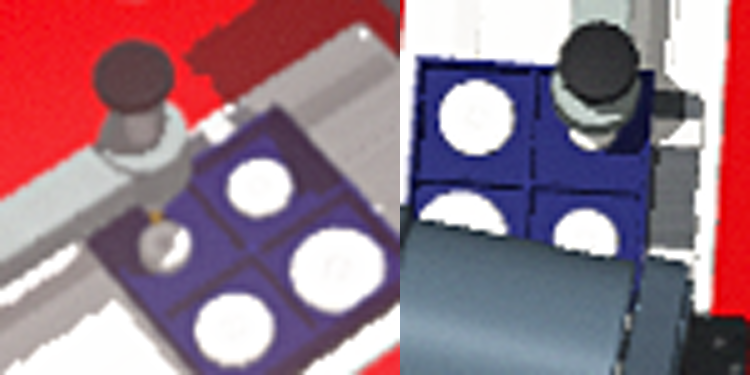

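The smallest coin is at (262.6,284) with the tip at (260.7,279.5), about 1 px off. That calls for roughly 1.5–2 mm more in +x, so a nudge follows, overcommanded because of stiction.

Call:
servo_tool:
  targets:
    - {"offset": [0.001,0,0],"dr": [0,0,0]}
    - {"offset": [0.002,0,0],"dr": [0,0,0]}
    - {"offset": [0.0025,0,0],"dr": [0,0,0]}
    - {"offset": [0.0025,0,0],"dr": [0,0,0]}
    - {"offset": [0.0025,0,0],"dr": [0,0,0]}
    - {"offset": [0.0025,0,0],"dr": [0,0,0]}

```text
time_s: 19.58
position: [0.5153, -0.0055, 0.078]
tcp_rot: [[0.996, -0.089, -0.001], [-0.089, -0.996, 0.001], [-0.001, -0.001, -1.0]]
force: [-2.3, 2.1, 2.1]
opening: 0.222
grasp_force: 30.0
```

```bash
python3 - <<'E'
from h import *
s=bot.read_state(); print(s["position"],s["force"])
d=s["position"][:2]-np.array([.51285,-.0052]); print("moved stage",d@E1,d@E2)
coins(cap("scene"),(225,235,325,320),thr=120)
E
```

```text
[ 0.51530613 -0.0054766   0.07799285] [-2.27835497  2.14693095  2.10583997]
moved stage 0.0024708928620889364 -5.7147743018102476e-05
[257.7 260.4] [30, 23, 6, 6, 32] [ 0.6162 -0.1026] to probe stage mm [28.  58.2]
[280.7 272.6] [50, 32, 13, 12, 126] [ 0.5997 -0.0404] to probe stage mm [50.  -2.3]
[261.7 284.6] [32, 45, 11, 11, 88] [ 0.6515 -0.0462] to probe stage mm [-2.1 -1.1]
[296. 289.] [62, 46, 20, 17, 261] [0.6036 0.0156] to probe stage mm [ 51.1 -58.4]
[275.5 301. ] [43, 59, 16, 15, 194] [0.6567 0.0067] to probe stage mm [ -2.5 -54.3]
```

Call:
servo_tool:
  targets:
    - {"offset": [0,0,0],"dr": [0,0,0]}
    - {"offset": [0,0,0],"dr": [0,0,0]}
    - {"offset": [0,0,0],"dr": [0,0,0]}
    - {"offset": [0,0,0],"dr": [0,0,0]}
    - {"offset": [0,0,0],"dr": [0,0,0]}
    - {"offset": [0,0,0],"dr": [0,0,0]}
    - {"offset": [0,0,-0.005],"dr": [0,0,0]}
    - {"offset": [0,0,-0.02],"dr": [0,0,0]}
    - {"offset": [0,0,-0.04],"dr": [0,0,0]}
    - {"offset": [0,0,-0.065],"dr": [0,0,0]}
    - {"offset": [0,0,-0.09],"dr": [0,0,0]}
    - {"offset": [0,0,-0.115],"dr": [0,0,0]}
    - {"offset": [0,0,-0.13],"dr": [0,0,0]}
    - {"offset": [0,0,-0.137],"dr": [0,0,0]}
    - {"offset": [0,0,-0.137],"dr": [0,0,0]}
  gripper: -1

```text
time_s: 20.88
position: [0.517, -0.0061, 0.217]
tcp_rot: [[0.996, -0.089, 0.004], [-0.089, -0.996, -0.001], [0.004, 0.001, -1.0]]
force: [0.2, 0.5, -0.4]
opening: 1.0
grasp_force: 0.0
```

Call:
servo_tool:
  targets:
    - {"offset": [0.003,0.001,0],"dr": [0,0,0]}
    - {"offset": [0.01,0.002,0],"dr": [0,0,0]}
    - {"offset": [0.022,0.005,0],"dr": [0,0,0]}
    - {"offset": [0.037,0.008,0],"dr": [0,0,0]}
    - {"offset": [0.053,0.011,0],"dr": [0,0,0]}
    - {"offset": [0.07,0.015,0],"dr": [0,0,0]}
    - {"offset": [0.087,0.018,0],"dr": [0,0,0]}
    - {"offset": [0.103,0.022,0],"dr": [0,0,0]}
    - {"offset": [0.118,0.025,0],"dr": [0,0,0]}
    - {"offset": [0.129,0.027,0.005],"dr": [0,0,0]}
    - {"offset": [0.135,0.0285,0.013],"dr": [0,0,0]}
    - {"offset": [0.1365,0.0286,0.02],"dr": [0,0,0]}
    - {"offset": [0.1365,0.0286,0.025],"dr": [0,0,0]}
    - {"offset": [0.1365,0.0286,0.025],"dr": [0,0,0]}
    - {"offset": [0.1365,0.0286,0.025],"dr": [0,0,0]}
  gripper: 1

```text
time_s: 22.13
position: [0.648, -0.046, 0.1891]
tcp_rot: [[0.996, -0.089, -0.003], [-0.089, -0.996, 0.001], [-0.003, -0.0, -1.0]]
force: [-0.4, -0.1, -0.2]
opening: 0.019
grasp_force: 0.0
```

Call:
servo_tool:
  targets:
    - {"offset": [0,0,0.004],"dr": [0,0,0]}
    - {"offset": [0,0,0.008],"dr": [0,0,0]}
    - {"offset": [0,0,0.011],"dr": [0,0,0]}
    - {"offset": [0,0,0.014],"dr": [0,0,0]}
    - {"offset": [0,0,0.017],"dr": [0,0,0]}
    - {"offset": [0,0,0.02],"dr": [0,0,0]}
    - {"offset": [0,0,0.023],"dr": [0,0,0]}
    - {"offset": [0,0,0.026],"dr": [0,0,0]}
    - {"offset": [0,0,0.028],"dr": [0,0,0]}
    - {"offset": [0,0,0.03],"dr": [0,0,0]}
    - {"offset": [0,0,0.031],"dr": [0,0,0]}
    - {"offset": [0,0,0.031],"dr": [0,0,0]}
    - {"offset": [0,0,0.031],"dr": [0,0,0]}

```text
time_s: 23.22
position: [0.6491, -0.0464, 0.159]
tcp_rot: [[0.996, -0.089, -0.001], [-0.089, -0.996, 0.0], [-0.001, -0.0, -1.0]]
force: [-1.2, 0.8, 1.8]
opening: 0.005
grasp_force: 1.0
```

Did the release shift the tray? I'll press on in steps either way, and take a quick pixel check now.

```bash
python3 - <<'E'
from h import *
coins(cap("scene"),(225,235,325,320),thr=120)
E
```

```text
[280.8 273. ] [49, 33, 14, 11, 121] [ 0.6002 -0.0395] to probe stage mm [49.6 -3.2]
[261.3 283.4] [32, 41, 10, 14, 94] [ 0.6501 -0.0492] to probe stage mm [-1.  2.]
[296.  289.1] [62, 46, 19, 18, 261] [0.6038 0.0157] to probe stage mm [ 50.9 -58.5]
[275.6 301.4] [43, 60, 16, 14, 180] [0.6572 0.0077] to probe stage mm [ -3.  -55.3]
```

Call:
servo_tool:
  targets:
    - {"offset": [0,0,0.001],"dr": [0,0,0]}
    - {"offset": [0,0,0.0015],"dr": [0,0,0]}
    - {"offset": [0,0,0.0015],"dr": [0,0,0]}
    - {"offset": [0,0,0.0015],"dr": [0,0,0]}

```text
time_s: 23.6
position: [0.6493, -0.0465, 0.1576]
tcp_rot: [[0.996, -0.089, 0.0], [-0.089, -0.996, -0.0], [0.0, -0.0, -1.0]]
force: [-1.9, 1.6, 2.2]
opening: 0.005
grasp_force: 1.1
```

Call:
servo_tool:
  targets:
    - {"offset": [0,0,0.001],"dr": [0,0,0]}
    - {"offset": [0,0,0.0015],"dr": [0,0,0]}
    - {"offset": [0,0,0.0015],"dr": [0,0,0]}
    - {"offset": [0,0,0.0015],"dr": [0,0,0]}

```text
time_s: 23.93
position: [0.6494, -0.0465, 0.1564]
tcp_rot: [[0.996, -0.089, 0.0], [-0.089, -0.996, -0.0], [0.0, 0.0, -1.0]]
force: [-2.2, 1.6, 5.1]
opening: 0.004
grasp_force: 2.2
```

The tray hasn't moved, and contact came at about z=0.157, so this coin is about 9 mm thick. I'll press 1 mm more and hold.

Call:
servo_tool:
  targets:
    - {"offset": [0,0,0.0005],"dr": [0,0,0]}
    - {"offset": [0,0,0.001],"dr": [0,0,0]}
    - {"offset": [0,0,0.001],"dr": [0,0,0]}
    - {"offset": [0,0,0.001],"dr": [0,0,0]}

```text
time_s: 24.27
position: [0.6494, -0.0465, 0.1555]
tcp_rot: [[0.996, -0.089, 0.0], [-0.089, -0.996, -0.0], [0.0, 0.0, -1.0]]
force: [-2.5, 1.2, 5.5]
opening: 0.005
grasp_force: 3.0
```

Call:
servo_tool:
  targets:
    - {"offset": [0,0,0],"dr": [0,0,0]}
    - {"offset": [0,0,0],"dr": [0,0,0]}
    - {"offset": [0,0,0],"dr": [0,0,0]}
    - {"offset": [0,0,0],"dr": [0,0,0]}
    - {"offset": [0,0,0],"dr": [0,0,0]}
    - {"offset": [0,0,0],"dr": [0,0,0]}
    - {"offset": [0,0,0],"dr": [0,0,0]}
    - {"offset": [0,0,0],"dr": [0,0,0]}
    - {"offset": [0,0,0],"dr": [0,0,0]}
    - {"offset": [0,0,0],"dr": [0,0,0]}
    - {"offset": [0,0,0],"dr": [0,0,0]}
    - {"offset": [0,0,0],"dr": [0,0,0]}
    - {"offset": [0,0,0],"dr": [0,0,0]}
    - {"offset": [0,0,0],"dr": [0,0,0]}
    - {"offset": [0,0,0],"dr": [0,0,0]}
    - {"offset": [0,0,0],"dr": [0,0,0]}

```text
time_s: 25.6
position: [0.6494, -0.0465, 0.1556]
tcp_rot: [[0.996, -0.089, 0.0], [-0.089, -0.996, -0.0], [0.0, 0.0, -1.0]]
force: [-2.6, 1.1, 6.1]
opening: 0.004
grasp_force: 2.9
```

Call:
servo_tool:
  targets:
    - {"offset": [0,0,-0.003],"dr": [0,0,0]}
    - {"offset": [0,0,-0.007],"dr": [0,0,0]}
    - {"offset": [0,0,-0.012],"dr": [0,0,0]}
    - {"offset": [0,0,-0.018],"dr": [0,0,0]}
    - {"offset": [0,0,-0.026],"dr": [0,0,0]}
    - {"offset": [0,0,-0.036],"dr": [0,0,0]}
    - {"offset": [0,0,-0.048],"dr": [0,0,0]}
    - {"offset": [-0.005,-0.001,-0.056],"dr": [0,0,0]}
    - {"offset": [-0.015,-0.003,-0.0595],"dr": [0,0,0]}
    - {"offset": [-0.03,-0.006,-0.0595],"dr": [0,0,0]}
    - {"offset": [-0.05,-0.01,-0.0595],"dr": [0,0,0]}
    - {"offset": [-0.07,-0.015,-0.0595],"dr": [0,0,0]}
    - {"offset": [-0.09,-0.019,-0.0595],"dr": [0,0,0]}
    - {"offset": [-0.108,-0.023,-0.0595],"dr": [0,0,0]}
    - {"offset": [-0.122,-0.026,-0.0595],"dr": [0,0,0]}
    - {"offset": [-0.132,-0.028,-0.0595],"dr": [0,0,0]}
    - {"offset": [-0.1365,-0.0286,-0.0595],"dr": [0,0,0]}
    - {"offset": [-0.1365,-0.0286,-0.0595],"dr": [0,0,0]}

```text
time_s: 27.1
position: [0.5147, -0.0055, 0.2148]
tcp_rot: [[0.996, -0.089, -0.0], [-0.089, -0.996, 0.0], [-0.0, 0.0, -1.0]]
force: [0.0, -0.4, 0.6]
opening: 0.004
grasp_force: 0.0
```

Call:
servo_tool:
  targets:
    - {"offset": [0,0,0],"dr": [0,0,0]}
    - {"offset": [0,0,0],"dr": [0,0,0]}
    - {"offset": [0,0,0],"dr": [0,0,0]}
    - {"offset": [0,0,0],"dr": [0,0,0]}
    - {"offset": [0,0,0],"dr": [0,0,0]}
    - {"offset": [0,0,0.005],"dr": [0,0,0]}
    - {"offset": [0,0,0.017],"dr": [0,0,0]}
    - {"offset": [0,0,0.034],"dr": [0,0,0]}
    - {"offset": [0,0,0.055],"dr": [0,0,0]}
    - {"offset": [0,0,0.078],"dr": [0,0,0]}
    - {"offset": [0,0,0.1],"dr": [0,0,0]}
    - {"offset": [0,0,0.12],"dr": [0,0,0]}
    - {"offset": [0,0,0.132],"dr": [0,0,0]}
    - {"offset": [0,0,0.137],"dr": [0,0,0]}
    - {"offset": [0,0,0.137],"dr": [0,0,0]}
    - {"offset": [0,0,0.137],"dr": [0,0,0]}
  gripper: -1

```text
time_s: 28.43
position: [0.5161, -0.0059, 0.0776]
tcp_rot: [[0.996, -0.089, 0.0], [-0.089, -0.996, 0.0], [0.0, -0.0, -1.0]]
force: [-0.2, 0.1, 0.2]
opening: 0.991
grasp_force: 0.0
```

Call:
servo_tool:
  targets:
    - {"offset": [0,0,0],"dr": [0,0,0]}
    - {"offset": [0,0,0],"dr": [0,0,0]}
    - {"offset": [0,0,0],"dr": [0,0,0]}
    - {"offset": [0,0,0],"dr": [0,0,0]}
    - {"offset": [0,0,0],"dr": [0,0,0]}
    - {"offset": [0,0,0],"dr": [0,0,0]}
    - {"offset": [0,0,0],"dr": [0,0,0]}
    - {"offset": [0,0,0],"dr": [0,0,0]}
    - {"offset": [0,0,0],"dr": [0,0,0]}
    - {"offset": [0,0,0],"dr": [0,0,0]}
    - {"offset": [0,0,0],"dr": [0,0,0]}
    - {"offset": [0,0,0],"dr": [0,0,0]}
    - {"offset": [0,0,0],"dr": [0,0,0]}
    - {"offset": [0,0,0],"dr": [0,0,0]}
  gripper: 1

```text
time_s: 29.6
position: [0.5159, -0.0058, 0.0775]
tcp_rot: [[0.996, -0.089, -0.0], [-0.089, -0.996, 0.0], [-0.0, -0.0, -1.0]]
force: [-0.0, -0.4, -0.9]
opening: 0.222
grasp_force: 30.0
```

Call:
servo_tool:
  targets:
    - {"offset": [-0.001,0,0],"dr": [0,0,0]}
    - {"offset": [-0.003,0,0],"dr": [0,0,0]}
    - {"offset": [-0.007,0,0],"dr": [0,0,0]}
    - {"offset": [-0.012,0,0],"dr": [0,0,0]}
    - {"offset": [-0.017,0,0],"dr": [0,0,0]}
    - {"offset": [-0.022,0,0],"dr": [0,0,0]}
    - {"offset": [-0.027,0,0],"dr": [0,0,0]}
    - {"offset": [-0.032,0,0],"dr": [0,0,0]}
    - {"offset": [-0.037,0,0],"dr": [0,0,0]}
    - {"offset": [-0.042,0,0],"dr": [0,0,0]}
    - {"offset": [-0.046,0,0],"dr": [0,0,0]}
    - {"offset": [-0.05,0,0],"dr": [0,0,0]}
    - {"offset": [-0.053,0,0],"dr": [0,0,0]}
    - {"offset": [-0.055,0,0],"dr": [0,0,0]}
    - {"offset": [-0.057,0,0],"dr": [0,0,0]}
    - {"offset": [-0.0585,0,0],"dr": [0,0,0]}
    - {"offset": [-0.06,0,0],"dr": [0,0,0]}
    - {"offset": [-0.061,0,0],"dr": [0,0,0]}
    - {"offset": [-0.061,0,0],"dr": [0,0,0]}
    - {"offset": [-0.061,0,0],"dr": [0,0,0]}

```text
time_s: 31.27
position: [0.4601, -0.0015, 0.0777]
tcp_rot: [[0.996, -0.09, 0.01], [-0.09, -0.996, -0.002], [0.01, 0.001, -1.0]]
force: [10.0, 2.0, -11.2]
opening: 0.22
grasp_force: 30.0
```

Call:
servo_tool:
  targets:
    - {"offset": [-0.001,0,0],"dr": [0,0,0]}
    - {"offset": [-0.002,0,0],"dr": [0,0,0]}
    - {"offset": [-0.003,0,0],"dr": [0,0,0]}
    - {"offset": [-0.003,0,0],"dr": [0,0,0]}
    - {"offset": [-0.003,0,0],"dr": [0,0,0]}

```text
time_s: 31.68
position: [0.46, -0.002, 0.0777]
tcp_rot: [[0.996, -0.09, 0.016], [-0.09, -0.996, -0.003], [0.016, 0.002, -1.0]]
force: [13.7, 1.3, -15.8]
opening: 0.22
grasp_force: 30.0
```

It's at the stop, because the force rises without any motion. I'll ease the pull without reversing it, then let go and rise.

Call:
servo_tool:
  targets:
    - {"offset": [0.002,0,0],"dr": [0,0,0]}
    - {"offset": [0.004,0,0],"dr": [0,0,0]}
    - {"offset": [0.005,0,0],"dr": [0,0,0]}
    - {"offset": [0.005,0,0],"dr": [0,0,0]}

```text
time_s: 32.02
position: [0.46, -0.0019, 0.0776]
tcp_rot: [[0.996, -0.089, 0.005], [-0.089, -0.996, -0.002], [0.005, 0.002, -1.0]]
force: [6.9, -1.9, -7.3]
opening: 0.22
grasp_force: 30.0
```

Call:
servo_tool:
  targets:
    - {"offset": [0,0,0],"dr": [0,0,0]}
    - {"offset": [0,0,0],"dr": [0,0,0]}
    - {"offset": [0,0,0],"dr": [0,0,0]}
    - {"offset": [0,0,0],"dr": [0,0,0]}
    - {"offset": [0,0,0],"dr": [0,0,0]}
    - {"offset": [0,0,0],"dr": [0,0,0]}
    - {"offset": [0,0,-0.005],"dr": [0,0,0]}
    - {"offset": [0,0,-0.02],"dr": [0,0,0]}
    - {"offset": [0,0,-0.045],"dr": [0,0,0]}
    - {"offset": [0,0,-0.075],"dr": [0,0,0]}
    - {"offset": [0,0,-0.105],"dr": [0,0,0]}
    - {"offset": [0,0,-0.13],"dr": [0,0,0]}
    - {"offset": [0,0,-0.145],"dr": [0,0,0]}
    - {"offset": [0,0,-0.15],"dr": [0,0,0]}
    - {"offset": [0,0.03,-0.15],"dr": [0,0,0]}
    - {"offset": [0,0.06,-0.15],"dr": [0,0,0]}
    - {"offset": [0,0.09,-0.15],"dr": [0,0,0]}
    - {"offset": [0,0.115,-0.15],"dr": [0,0,0]}
    - {"offset": [0,0.13,-0.15],"dr": [0,0,0]}
    - {"offset": [0,0.13,-0.15],"dr": [0,0,0]}
  gripper: -1

```text
time_s: 33.68
position: [0.4453, -0.1327, 0.2269]
tcp_rot: [[0.996, -0.093, -0.001], [-0.093, -0.996, -0.001], [-0.001, 0.001, -1.0]]
force: [0.6, 0.2, -1.1]
opening: 0.998
grasp_force: 0.0
```

```bash
python3 - <<'E'
from h import *
s=bot.read_state(); print(s["position"],s["force"],s["time_s"])
cs=cap("scene"); ct=cap("top"); coins(cs,(260,225,340,310),thr=130);print();coins(ct,(285,120,365,248),thr=130)
a=np.hstack([cv2.resize(x,None,fx=3,fy=3,interpolation=2) for x in (cs["color"][205:345,190:360],ct["color"][140:280,270:360])])
cv2.imwrite("pics/end.png",cv2.cvtColor(a,cv2.COLOR_RGB2BGR))
E
```

```text
[ 0.44526768 -0.13274792  0.22691823] [ 0.60864748  0.1542626  -1.08137535] 33.6833
[262.  227.8] [0, 0, 6, 8, 37] [ 0.5475 -0.1681] to probe stage mm [ 90.6 129.5]
[336.2 237.6] [72, 1, 8, 25, 159] [ 0.4378 -0.022 ] to probe stage mm [212.9  -6.2]
[299.5 259.5] [34, 29, 12, 12, 115] [ 0.5444 -0.0368] to probe stage mm [105.4  -0.9]
[281.2 270.5] [16, 41, 11, 10, 86] [ 0.5952 -0.0438] to probe stage mm [54.2  1.5]
[315.2 275.3] [46, 43, 19, 16, 239] [0.5478 0.0194] to probe stage mm [107.  -57.2]
[295.3 286.7] [28, 55, 16, 14, 178] [0.6007 0.0101] to probe stage mm [ 53.5 -52.6]

[313.9 206.3] [22, 79, 15, 15, 177] [0.6003 0.0089] to probe stage mm [ 53.7 -51.4]
[337.5 207.7] [48, 83, 10, 10, 83] [ 0.5959 -0.0442] to probe stage mm [53.4  1.9]
[310.7 230.3] [17, 102, 19, 18, 274] [0.546  0.0173] to probe stage mm [108.6 -55. ]
[335.8 231.2] [45, 105, 13, 13, 131] [ 0.5426 -0.0391] to probe stage mm [107.    1.5]
```

View pics/end.png

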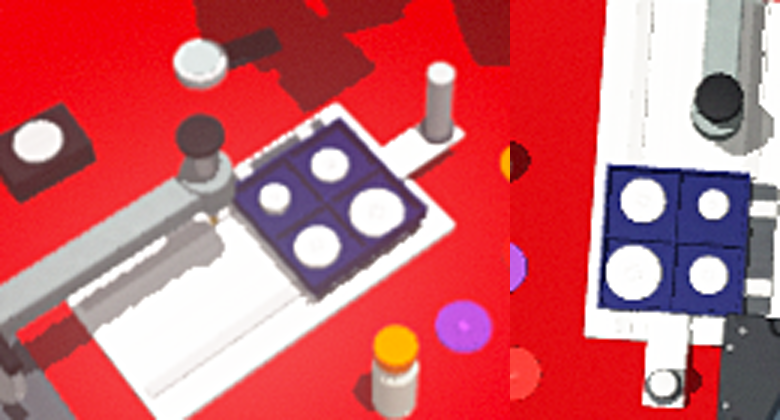

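The tray is back at its stop: coin x distances of 53.5 and 108 mm match the start. The probe is up, all four coins lie in their compartments, and the gripper is clear.

```bash
python3 -c "
from rig import ticket; print(ticket.hand_in())"
```

```text
the job is handed in; nothing more can be done
None
```

I tested the largest coin, then the smallest, each for over a second with the tip pressing about 3–5 N. I then pulled the tray back to its stop with the probe up and all four coins in their compartments, and handed the job in at about 34 s.

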